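# Coating check with a spring probe

### The arm

A 6-joint arm with a two-finger parallel gripper is mounted at the origin on a cart in front of the work surface, level with it; the furniture and walls round the work are solid. World frame = base frame: x ahead of the robot, y to its left, z up, the work surface at z = 0. Lengths are in m, angles in degrees, forces in N, time in s.
With the tool pointing down it reaches from about 0.4 to 0.825 m from the base axis. Payload 7 kg.
Tool frame: the origin (TCP) lies between the finger pads; the fingertips stand 14 mm ahead of it and the grasp point (between the pads) lies 5 mm behind it (r.tips_ahead is the distance from the TCP to the fingertips, in m); z points along the fingers, y is the direction in which the jaws open and shut (so a half turn about z gives the same grasp; the last joint's range is limited). The gripper opens to 88 mm and grips with 3 to 60 N. Pads are 19 mm wide; open, the fingers measure 130 mm over their backs; the gripper's body (78 mm by 193 mm) begins 47 mm behind the grasp point.
Start: joints at [86.293, 20.546, 0.682, 0, -70.136, -16.507], TCP at [0.233, 0.633, 0.241] pointing down, gripper open.
Joint ranges: [-176.03, 176.03], [-82.01, 121.73], [-58.28, 71.71], [-173.87, 95.51], [-174.79, -0.11], [-173.66, 173.66]. Speed limits (degrees/s): [136.94, 136.94, 172.46, 180, 180, 180].

### API

Orientations are given as [roll, pitch, yaw] about the fixed x, y, z axes, in that order (R = Rz(yaw) Ry(pitch) Rx(roll)).
In Python, from plant import r gives the robot as it stands.
- The arm moves only by the tool apply_moves, never from a script. Its arguments are lists of equal length, an entry for each row: "slide": the shift along the tool's x, y, z as a fraction of full scale, a list of three; "turn": the turn, a rotation vector about the tool's x, y, z as a fraction of full scale, a list of three; "jaw": the closure, from 0 (fully open) to 1 (shut). In form: {"slide": [[dx, dy, dz], ...], "turn": [[wx, wy, wz], ...], "jaw": [jaw, ...]}. A call has 1 to 8 rows; each row shifts and turns the commanded pose from where the row before left it, along the tool's axes as they then stand; what a row does not reach is not made up. Full scale, the value 1, is 0.1 m for a shift and 1.5 rad for a turn. A row lasts 1/10 s, in which the tool goes at most 50 mm and 8.59 degrees, less where a joint would pass 70% of its speed; a pose out of reach is approached as far as the arm can. A call with a number of a shift or a turn outside -1 to 1 is refused whole. A call with a gripper value outside its range is refused whole. The fingers move at their own pace and stop on an object; "newtons" is the grip in N (left out, the last holds). Time passes only in rows, so rows that do not move let the fingers close. It gives the time, the measured TCP pose, the force and the opening at its end, in the units of the state.
- r.get_state(): the state, without advancing time (a new reading comes with each control period).
- r.capture(name): name is "scene" or "top"; returns a dict with "pixels" (400x640x3 uint8, blue, green, red), "depth" (400x640 float32, m along the optical axis (not along the pixel's ray), 0 where there is no reading), "fx", "fy", "cx", "cy" (pixels), "dist_coeffs" ([k1, k2, p1, p2, k3] as OpenCV has them; the pictures are not rectified), "rvec" (rotation vector, rad) and "tvec" (3), from world to camera coordinates, as OpenCV has them. Camera axes: x right, y down, z forward; pixel columns grow to the right and rows downward; lengths in m; the calibration is good to about 2 mm. A picture is of the moment at which its call begins.
- r.close_job(): hands the job in, once; it reports no verdict.
The state is a dict: "time_s": time; "joints": joint angles; "qd": joint speeds; "joint_torque": joint torques, N m; "tcp_pos": TCP position; "eef_rot": TCP orientation; "contact_force": force on the tool from outside, world axes, zero at the start; "moment": the same for the moment, N m; "gripper_width": finger opening in m.
Only numpy, scipy, OpenCV 4.12 (cv2) and the standard library are available. Lean on these libraries where they do the work, as an engineer would, in place of code of your own. Each camera call takes 0.05 s, during which the arm holds its last target.

### The job

Lower the hinged steel hold-down frame gently all the way onto the white test plate without letting it drop, then take the green probe out of its grey holder and press its sprung brass tip lightly on the plate inside the red ring (not the blue one), with the probe upright and the tip pushed about half way in. Finish while holding the probe like that, in the gripper and steady on the spot, with the frame still down and clear of the probe; do not press hard, and leave the other things on the bench alone.

Things in the scene. Friction and masses are not known exactly. Their poses are not given: they have to be found in the camera images.
- stage: Fixed low grey measuring stage, top 16 mm above the bench; it covers x -65 to +80 mm and y -65 to +65 mm from its origin, which lies on its underside at bench height. x points to the hinge side (away from the robot at yaw 0), z up. The frame's hinge brackets (39 mm high) stand at x = +60 mm.
- frame (a joint): Angle of the steel hold-down frame on its hinge: 0 = down on the plate (its stop), grows as it is raised, at most 1.7 rad; starts at 1.0 to 1.35. About 0.25 kg; hinge friction holds it only while steep (above about 1 rad), lower it falls if let go. Down, its top is 27 mm above the bench, 100 x 104 mm, with a 60 mm square window centred over the stage origin.
- frame_bar (a point): Middle of the frame's black round handle bar: 10 mm thick, along the stage's y, 86 mm between its legs. At frame angle q it lies -155 cos q + 35 sin q along the stage's x and 155 sin q + 35 cos q up from the hinge (mm); frame down: axis 65 mm above the bench. A gripper pointing down can pinch it across x and follow the arc; the bar turns between the pads.
- frame_hinge (a point): Middle of the frame's hinge axis, fixed to the stage at x = +60 mm, 30 mm above the bench; the axis runs along the stage's y.
- plate: White coated test plate, 84 x 84 x 4 mm, fixed on the stage. Origin at the centre of its underside; its top is 20 mm above the bench, level.
- red_ring: Red ring, 21 mm across, with a dot at its centre, printed on the plate: the spot to probe. Origin at its centre on the plate's top face (20 mm above the bench). Red and blue change places from run to run.
- blue_ring: Blue ring of the same size on the plate, about 30 mm from the red one: not to be probed. Origin at its centre on the plate's top face.
- holder: Fixed grey stand, foot 75 x 75 mm, top plate 62 x 62 mm with its top 62 mm above the bench and a 24 mm hole right through, in which the probe stands. Origin at the centre of its underside.
- probe: Loose spring probe, 126 mm long, about 0.15 kg, upright in the holder, tip down. Origin at the end of the extended tip, z up along it. From there: brass tip (6 mm thick) 0-18 mm, steel nose (18 mm) 18-50, black collar (35 mm) 50-56, resting on the holder, green square handle 24 x 24 mm (faces along its x and y) 56-126. Its origin starts 12 mm above the bench; raise it over 50 mm to clear.
- probe_grip (a point): Point on the probe's axis, 94 mm from the tip end and 32 mm below the top of the handle, where it is well grasped from above.
- probe_tip (a point): End of the brass tip; moves into the probe as the tip is pushed in.
- plunger (a joint): How far the brass tip is pushed into the probe: 0 = fully out, 0.014 m = bottomed, 0.007 = half way. The spring pushes back with 1.5 N plus 0.4 N per mm (4.3 N half way).
- dropper_bottle: Brown dropper bottle, 36 mm across, 103 mm tall; a bystander to leave alone. Origin at the centre of its underside.
- timer: White kitchen-type timer, 20 x 68 x 60 mm, standing; a bystander to leave alone. Origin at the centre of its underside.
- caliper: Digital caliper lying flat, 69 x 190 x 13 mm; a bystander to leave alone. Origin at the centre of its underside.
- petri_dish: Clear covered petri dish, 90 mm across, 15 mm tall; a bystander to leave alone. Origin at the centre of its underside.
- marker: Marker pen lying, 17 x 131 x 18 mm; a bystander to leave alone. Origin at the centre of its underside.
Mind the look-alikes: they are no part of the job. What is shaped like the probe but orange is not meant. Leave any pink look-alike of the holder alone.

How it is judged:
By the outcome, as a careful person would: the job done as asked, in the order asked, and still so for the second after the job is handed in, while the arm keeps its last pose, push and grip.
It also fails if it takes over 51 s, if anything falls off the work surface, if the arm or the gripper's body presses on something with over 40 N, if the wrist force passes 120 N, or if a joint passes its speed limit or range.

## Working session

There is one attempt and no reset: what is moved stays moved. The work goes in short steps, Python scripts to look and compute and a tool call to move; the robot and the scene stay as the last step left them, time stands still between calls to the robot, and variables do not carry over. Pictures are saved under pics/ and viewed, and the job is handed in when it is done.

Besides the shell and the picture viewer there is one more tool, called after "Request:" as name(argument=value, ...) on one line, values as JSON. apply_moves: Moves the arm, as the interface text tells. Shift numbers are shares of 0.1 m and turn numbers shares of 1.5 rad, none past 1 either way. Its arguments: {"type":"object","properties":{"slide":{"type":"array"},"turn":{"type":"array"},"jaw":{"type":"array"},"newtons":{"type":"number"}},"required":["slide","turn","jaw"]}

```bash
ls; mkdir -p pics; python3 - <<'E'
from plant import r
import cv2,numpy as np,pickle
for n in("scene","top"):
    c=r.capture(n);cv2.imwrite(f"pics/{n}0.png",c["pixels"]);pickle.dump(c,open(f"{n}0.pkl","wb"))
    print(n,c["fx"],c["fy"],c["cx"],c["cy"],c["dist_coeffs"],c["rvec"],c["tvec"])
print(r.get_state(),r.tips_ahead)
E
```

```text
pics
scene 392.3942502109316 392.3942502109316 318.37135470068716 195.59596091462737 [-0.04474959  0.          0.          0.          0.        ] [ 2.2157624  -0.8275056   0.33472046] [-0.37055848  0.34000918  0.63740776]
top 404.02033552310917 404.02033552310917 324.0225598690677 191.112127744432 [-0.01094306  0.          0.          0.          0.        ] [ 2.1748966  -2.17517535  0.07773738] [0.05044797 0.51410896 1.00489715]
{'time_s': 0.1, 'joints': array([ 8.62927672e+01,  2.05870917e+01,  6.38482984e-01, -1.59842897e-02,
       -7.01347138e+01, -1.65077537e+01]), 'qd': array([ 0.0455836 , -0.1327529 ,  0.06889801,  0.12380895, -0.09686246,
       -0.0191675 ]), 'joint_torque': array([-1.09176755e-03, -5.84167671e+01,  2.93749416e+01,  7.01537266e+00,
        1.00962451e-02, -4.99862654e-05]), 'tcp_pos': array([0.23312281, 0.63302826, 0.23972046]), 'eef_rot': array([ 1.79915842e+02, -9.26997887e-03, -2.02204222e+01]), 'contact_force': array([ 1.14665022, -0.36707029,  0.38587315]), 'moment': array([ 0.03218081,  0.01814738, -0.04172429]), 'gripper_width': 0.08755895564950192} 0.014
```

View pics/scene0.png

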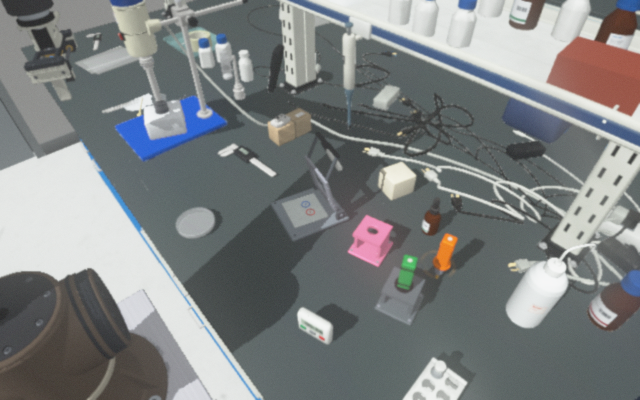

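View pics/top0.png

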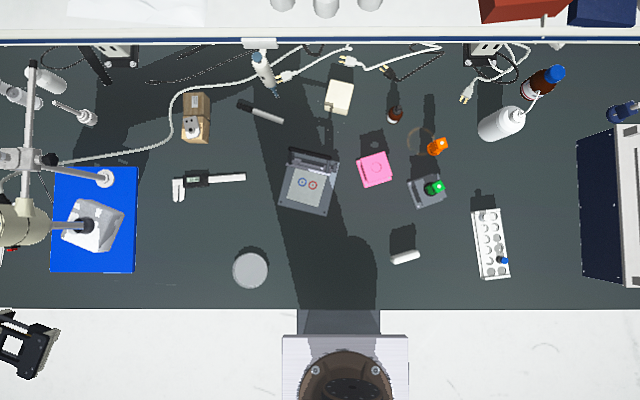

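```bash
cat > h.py <<'E'
import cv2,numpy as np,pickle
def K(c): return np.array([[c["fx"],0,c["cx"]],[0,c["fy"],c["cy"]],[0,0,1.]])
def proj(c,P):
    return cv2.projectPoints(np.array(P,float).reshape(-1,3),np.array(c["rvec"]),np.array(c["tvec"]),K(c),np.array(c["dist_coeffs"]))[0][:,0]
def cloud(c):
    h,w=c["depth"].shape
    uv=np.stack(np.meshgrid(np.arange(w),np.arange(h)),-1).reshape(-1,1,2).astype(float)
    n=cv2.undistortPoints(uv,K(c),np.array(c["dist_coeffs"]))[:,0]
    d=c["depth"].reshape(-1,1).astype(float)
    pc=np.hstack([n*d,d]);R=cv2.Rodrigues(np.array(c["rvec"]))[0]
    return ((pc-np.array(c["tvec"]).ravel())@R).reshape(h,w,3)
def plane(c,uv,z):
    n=cv2.undistortPoints(np.array(uv,float).reshape(-1,1,2),K(c),np.array(c["dist_coeffs"]))[:,0]
    R=cv2.Rodrigues(np.array(c["rvec"]))[0];o=-R.T@np.array(c["tvec"]).ravel()
    d=np.hstack([n,np.ones((len(n),1))])@R
    return o+d*((z-o[2])/d[:,2])[:,None]
E
python3 - <<'E'
from h import *
for n,(x0,x1,y0,y1) in dict(top=(260,470,120,240),scene=(260,480,150,330)).items():
    c=pickle.load(open(n+"0.pkl","rb"));print(n,proj(c,[[0,0,0],[.233,.633,.241],[.5,0,0]]))
    cv2.imwrite(f"pics/{n}0c.png",cv2.resize(c["pixels"][y0:y1,x0:x1],None,fx=3.5 if n=="top" else 3.2,fy=3.5 if n=="top" else 3.2,interpolation=cv2.INTER_CUBIC))
    P=cloud(c)
    for uv in ([(434,187),(375,170),(428,192),(302,182),(312,185),(320,163)] if n=="top" else [(408,262),(410,284),(306,204),(310,212),(332,150),(400,300)]): print(uv,P[uv[1],uv[0]].round(3))
E
```

```text
top [[344.24658618 397.21263998]
 [ 27.06064847 324.45419581]
 [343.56955697 197.20412441]]
(434, 187) [ 0.514 -0.198  0.137]
(375, 170) [ 0.57  -0.081  0.008]
(428, 192) [ 0.507 -0.198  0.083]
(302, 182) [0.537 0.106 0.021]
(312, 185) [0.53  0.081 0.019]
(320, 163) [0.584 0.06  0.032]
scene [[ 96.60681048 399.07796551]
 [ 66.09321078  83.45332828]
 [322.28854252 245.27570294]]
(408, 262) [ 0.515 -0.206  0.136]
(410, 284) [ 0.515 -0.221  0.085]
(306, 204) [0.542 0.107 0.02 ]
(310, 212) [0.533 0.081 0.02 ]
(332, 150) [ 0.143 -0.415  0.683]
(400, 300) [ 0.491 -0.222  0.06 ]
```

View pics/top0c.png

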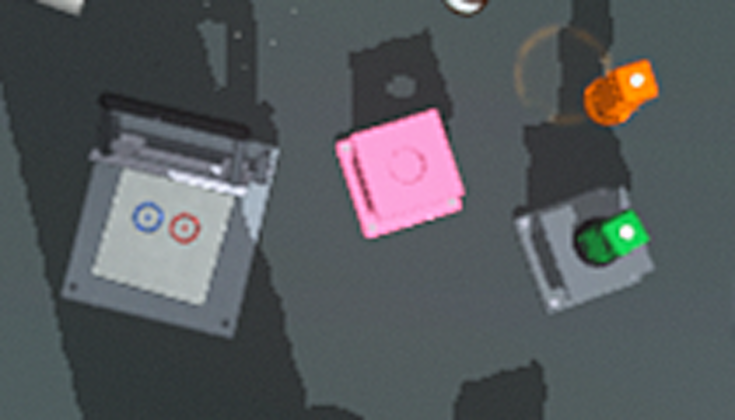

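View pics/scene0c.png

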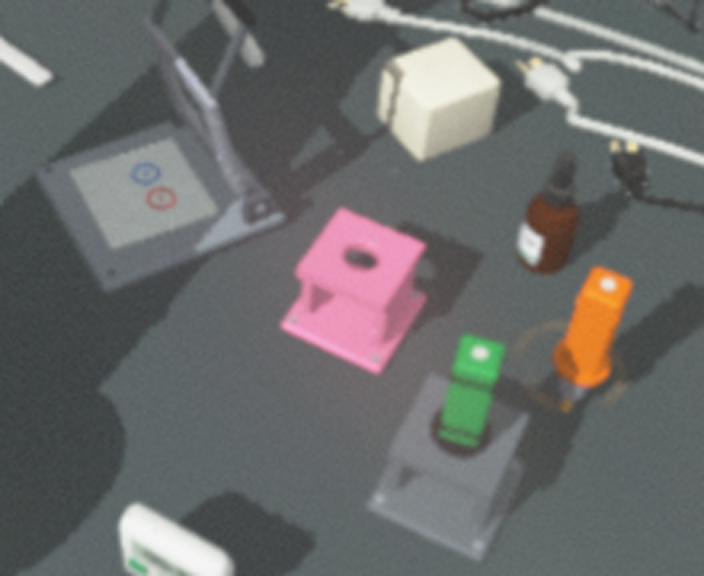

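```bash
python3 - <<'E'
from h import *
C={n:pickle.load(open(n+"0.pkl","rb")) for n in("top","scene")}
for n,c in C.items():
    im=c["pixels"];hsv=cv2.cvtColor(im,cv2.COLOR_BGR2HSV).astype(int);H,S,V=np.moveaxis(hsv,2,0)
    P=cloud(c)
    roi=np.zeros(H.shape,bool)
    if n=="top": roi[165:215,280:345]=1
    else: roi[185:235,270:335]=1
    def cen(m,z,l):
        ys,xs=np.nonzero(m)
        if len(xs): print(n,l,len(xs),plane(c,[[xs.mean(),ys.mean()]],z).round(4))
    red=roi&((H<10)|(H>170))&(S>60);blue=roi&(H>105)&(H<130)&(S>60)
    if 1:
        for l,m in(("red",red),("blue",blue)):
            ys,xs=np.nonzero(m); print(l,xs.min(),xs.max(),ys.min(),ys.max())
            bb=[[(xs.min()+xs.max())/2,(ys.min()+ys.max())/2]]
            cen(m,.02,l);print(plane(c,bb,.02).round(4))
    g=(H>45)&(H<80)&(S>120)&(P[...,2]>.118)&(P[...,1]<0);cen(g,.126+.012,"greentop")
    ys,xs=np.nonzero(g); pts=P[ys,xs]; print(pts.mean(0), np.percentile(pts[:,2],[5,50,95]))
    top=g&(P[...,2]>.133); 
    ys,xs=np.nonzero(top); print(cv2.minAreaRect(plane(c,np.c_[xs,ys],.138)[:,:2].astype(np.float32)*1000))
    # holder top
    m=(abs(P[...,2]-.062)<.005)&(abs(P[...,0]-.51)<.08)&(abs(P[...,1]+.2)<.08)&(S<70)
    ys,xs=np.nonzero(m);print("holder",len(xs),cv2.minAreaRect(P[ys,xs][:,:2].astype(np.float32)*1000))
    m=(abs(P[...,2]-.016)<.003)&(abs(P[...,0]-.53)<.12)&(abs(P[...,1]-.09)<.1)
    ys,xs=np.nonzero(m);print("stage",len(xs),cv2.minAreaRect(P[ys,xs][:,:2].astype(np.float32)*1000))
    # frame points
    m=(P[...,2]>.04)&(P[...,2]<.25)&(abs(P[...,0]-.58)<.12)&(abs(P[...,1]-.08)<.1)
    ys,xs=np.nonzero(m);print("frame",len(xs))
    Q=P[m]; 
    for lo in np.arange(.04,.22,.02):
        k=(Q[:,2]>=lo)&(Q[:,2]<lo+.02)
        if k.sum():print(round(lo,2),k.sum(),Q[k].mean(0).round(3),Q[k].min(0).round(3),Q[k].max(0).round(3))
E
```

```text
red 308 316 181 189
top red 35 [[0.5303 0.0806 0.02  ]]
[[0.5298 0.081  0.02  ]]
blue 298 306 178 185
top blue 36 [[0.5387 0.1069 0.02  ]]
[[0.5388 0.1065 0.02  ]]
top greentop 116 [[ 0.5144 -0.2038  0.138 ]]
[ 0.51456843 -0.2043228   0.13587171] [0.12213957 0.13751076 0.14102809]
((515.2555541992188, -205.93919372558594), (23.462501525878906, 23.941612243652344), 32.5771598815918)
holder 434 ((515.1845703125, -206.8251953125), (61.804622650146484, 63.73833084106445), 19.5910587310791)
stage 1368 ((533.955078125, 90.11369323730469), (129.65708923339844, 143.777587890625), 76.47101593017578)
frame 606
0.04 116 [0.577 0.081 0.052] [0.561 0.018 0.041] [0.601 0.131 0.06 ]
0.06 18 [0.574 0.088 0.068] [0.561 0.03  0.06 ] [0.585 0.128 0.079]
0.08 13 [0.568 0.083 0.088] [0.556 0.033 0.081] [0.579 0.126 0.095]
0.1 15 [0.561 0.076 0.109] [0.55  0.033 0.101] [0.574 0.122 0.119]
0.12 156 [0.555 0.086 0.134] [0.541 0.036 0.12 ] [0.57  0.136 0.14 ]
0.14 30 [0.56  0.078 0.15 ] [0.547 0.038 0.141] [0.575 0.128 0.16 ]
0.16 43 [0.571 0.082 0.17 ] [0.554 0.036 0.16 ] [0.586 0.126 0.18 ]
0.18 215 [0.581
[... 524 characters left out ...]
3759765625), 19.680133819580078)
stage 1447 ((537.4535522460938, 92.17703247070312), (132.88119506835938, 144.17596435546875), 76.5744857788086)
frame 775
0.04 126 [0.576 0.078 0.052] [0.563 0.023 0.04 ] [0.607 0.132 0.06 ]
0.06 57 [0.571 0.079 0.07 ] [0.557 0.032 0.061] [0.585 0.134 0.08 ]
0.08 53 [0.565 0.077 0.09 ] [0.553 0.034 0.08 ] [0.579 0.134 0.099]
0.1 57 [0.558 0.075 0.111] [0.546 0.035 0.1  ] [0.573 0.138 0.12 ]
0.12 169 [0.556 0.083 0.132] [0.543 0.036 0.12 ] [0.574 0.139 0.14 ]
0.14 70 [0.566 0.081 0.15 ] [0.551 0.039 0.141] [0.584 0.132 0.16 ]
0.16 71 [0.574 0.079 0.171] [0.558 0.037 0.16 ] [0.592 0.129 0.18 ]
0.18 172 [0.582 0.077 0.191] [0.568 0.035 0.181] [0.598 0.126 0.195]
```

```bash
cat >> h.py <<'E'
from scipy.spatial.transform import Rotation as Ro
def pl(p0,e0,p1,yaw1,n,ret=False):
    "rows from pose p0,e0(deg rpy) to p1, tool down w yaw1; shift in tool axes"
    R0=Ro.from_euler('xyz',e0,degrees=True);R1=Ro.from_euler('xyz',[180,0,yaw1],degrees=True)
    rv=(R0.inv()*R1).as_rotvec()/n; d=(np.array(p1)-np.array(p0))/n; S=[]
    R=R0
    for i in range(n):
        S.append((R.inv().apply(d)/.1).round(3).tolist()); R=R*Ro.from_rotvec(rv)
    print(S);print((rv/1.5).round(4).tolist(),"x",n)
E
python3 - <<'E'
from h import *
from plant import r
t=pickle.load(open("top0.pkl","rb"));s=pickle.load(open("scene0.pkl","rb"))
a=np.array([(600,222),(637,210),(650,245),(612,258)])
A=plane(t,(a+.5)/3.5-.5+[260,120],.138)
b=np.array([(465,335),(503,345),(495,378),(455,368)])
B=plane(s,(b+.5)/3.2-.5+[260,150],.138)
for X in(A,B):
    print(X.mean(0).round(4),[np.degrees(np.arctan2(*(X[(i+1)%4]-X[i])[[1,0]])).round(1)%90 for i in range(4)],[np.linalg.norm(X[(i+1)%4]-X[i]).round(4) for i in range(4)])
st=r.get_state()
pl(st["tcp_pos"],st["eef_rot"],[.5815,.0785,.28],-103.5,16)
for n,c,o,f in(("top",t,(425,175),20),("scene",s,(390,245),14)):
    cv2.imwrite(f"pics/p{n}.png",cv2.resize(c["pixels"][o[1]:o[1]+30 if n=="top" else o[1]+50,o[0]:o[0]+30 if n=="top" else o[0]+45],None,fx=f*.9,fy=f*.9,interpolation=cv2.INTER_CUBIC))
E
```

```text
[ 0.515  -0.2073  0.138 ] [np.float64(17.900000000000006), np.float64(19.099999999999994), np.float64(18.799999999999997), np.float64(17.2)] [np.float64(0.0252), np.float64(0.0239), np.float64(0.0259), np.float64(0.0243)]
[ 0.5171 -0.2075  0.138 ] [np.float64(29.6), np.float64(28.80000000000001), np.float64(30.900000000000006), np.float64(27.5)] [np.float64(0.0206), np.float64(0.0228), np.float64(0.0211), np.float64(0.0233)]
[[0.324, 0.25, -0.025], [0.345, 0.22, -0.025], [0.364, 0.187, -0.025], [0.379, 0.154, -0.025], [0.392, 0.118, -0.025], [0.401, 0.082, -0.025], [0.407, 0.046, -0.025], [0.409, 0.009, -0.025], [0.408, -0.029, -0.025], [0.404, -0.065, -0.025], [0.396, -0.102, -0.025], [0.386, -0.137, -0.025], [0.372, -0.172, -0.025], [0.354, -0.205, -0.025], [0.334, -0.236, -0.025], [0.312, -0.265, -0.025]]
[0.0, -0.0, 0.0606] x 16
```

View pics/ptop.png

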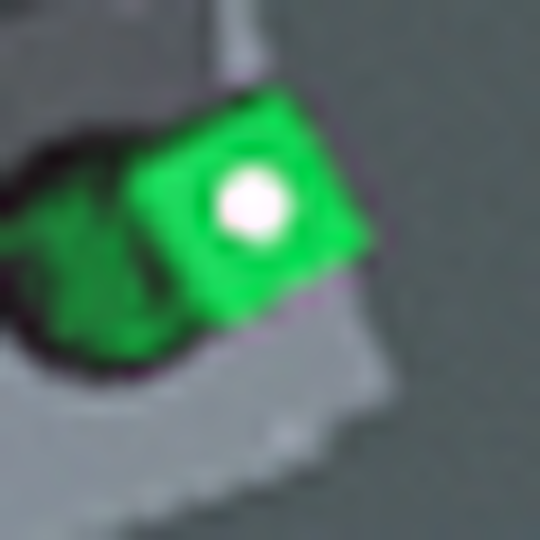

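View pics/pscene.png

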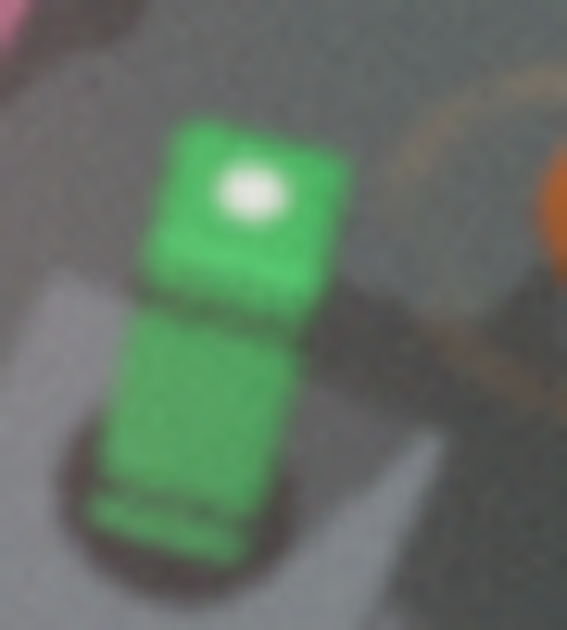

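The rings (top image: red 312,185; blue 302,182), frame bar and probe are located. The probe yaw is about 31°. I'll move above the bar.

Request:
apply_moves(slide=[[0.324,0.25,-0.025],[0.345,0.22,-0.025],[0.364,0.187,-0.025],[0.379,0.154,-0.025],[0.392,0.118,-0.025],[0.401,0.082,-0.025],[0.407,0.046,-0.025],[0.409,0.009,-0.025]], turn=[[0,0,0.0606],[0,0,0.0606],[0,0,0.0606],[0,0,0.0606],[0,0,0.0606],[0,0,0.0606],[0,0,0.0606],[0,0,0.0606]], jaw=[0.3,0.3,0.3,0.3,0.3,0.3,0.3,0.3])

```text
time_s: 0.9
tcp_pos: [0.4077, 0.3544, 0.2605]
eef_rot: [180.0, -0.0, -62.1]
contact_force: [0.2, -0.3, -1.4]
gripper_width: 0.0614
```

Request:
apply_moves(slide=[[0.408,-0.029,-0.025],[0.404,-0.065,-0.025],[0.396,-0.102,-0.025],[0.386,-0.137,-0.025],[0.372,-0.172,-0.025],[0.354,-0.205,-0.025],[0.334,-0.236,-0.025],[0.312,-0.265,-0.025]], turn=[[0,0,0.0606],[0,0,0.0606],[0,0,0.0606],[0,0,0.0606],[0,0,0.0606],[0,0,0.0606],[0,0,0.0606],[0,0,0.0606]], jaw=[0.3,0.3,0.3,0.3,0.3,0.3,0.3,0.3])

```text
time_s: 1.7
tcp_pos: [0.5818, 0.0772, 0.2804]
eef_rot: [180.0, -0.0, -103.8]
contact_force: [1.0, 0.2, -0.1]
gripper_width: 0.0615
```

Request:
apply_moves(slide=[[0,0,0],[0,0,0]], turn=[[0,0,0],[0,0,0]], jaw=[0.3,0.3])

```text
time_s: 1.9
tcp_pos: [0.5813, 0.0777, 0.2798]
eef_rot: [179.9, -0.0, -103.7]
contact_force: [0.0, 0.5, 0.3]
gripper_width: 0.0616
```

```bash
python3 - <<'E'
from h import *
from plant import r
for n in("scene","top"):
    c=r.capture(n);pickle.dump(c,open(n+"1.pkl","wb"));
    if n=="scene": cv2.imwrite("pics/scene1.png",cv2.resize(c["pixels"][80:260,220:440],None,fx=3.2,fy=3.2,interpolation=cv2.INTER_CUBIC))
    else: cv2.imwrite("pics/top1.png",cv2.resize(c["pixels"][90:240,250:450],None,fx=3.2,fy=3.2,interpolation=cv2.INTER_CUBIC))
st=r.get_state();print(st)
pl(st["tcp_pos"],st["eef_rot"],[.5815,.0785,.186],-103.5,4)
E
```

```text
{'time_s': 2.0, 'joints': array([ 2.68349494e+01,  1.09217155e+01, -7.33059277e+00, -1.57820650e-02,
       -7.17833493e+01, -4.03399118e+01]), 'qd': array([ 1.05414538, -0.40681881, -0.00244125, -0.0424631 ,  0.00147678,
       -0.06371322]), 'joint_torque': array([-7.97397606e-01, -4.48185325e+01,  2.96321136e+01,  7.09481388e+00,
       -2.82626878e-02, -2.27353339e-03]), 'tcp_pos': array([0.58089344, 0.07903446, 0.28021164]), 'eef_rot': array([ 1.79963119e+02, -1.16581872e-02, -1.03509897e+02]), 'contact_force': array([0.31189097, 0.97616134, 0.20849496]), 'moment': array([ 0.14995846, -0.07576931,  0.02718762]), 'gripper_width': 0.06147839074660035}
[[0.001, -0.002, 0.236], [0.001, -0.002, 0.236], [0.001, -0.002, 0.236], [0.001, -0.002, 0.236]]
[0.0001, -0.0, -0.0] x 4
```

View pics/scene1.png

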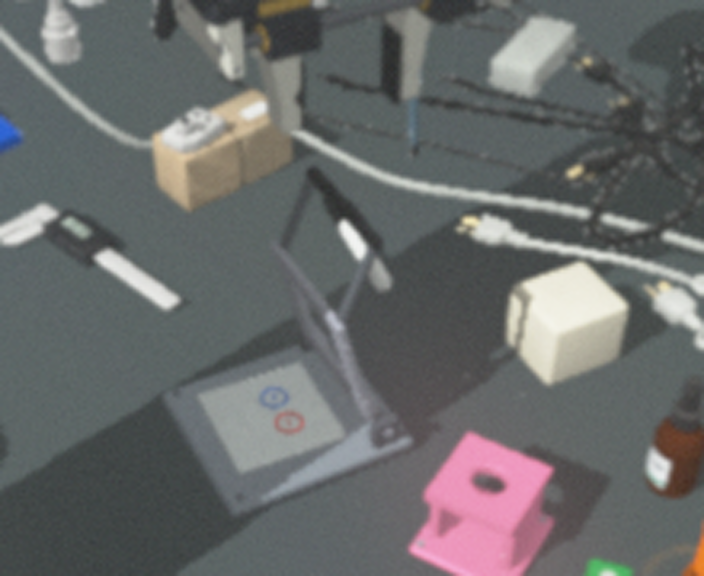

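View pics/top1.png

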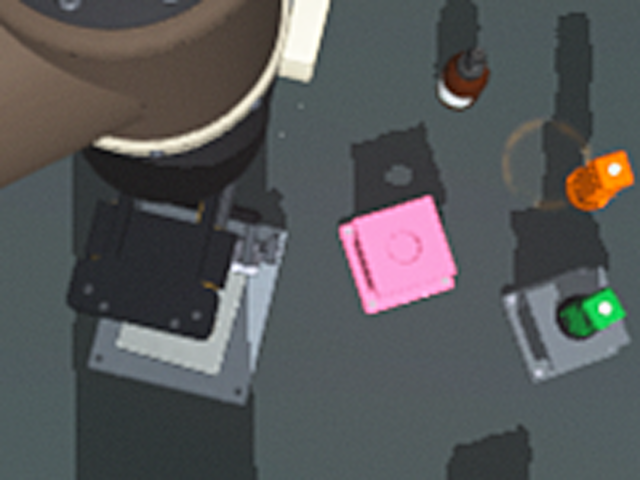

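The gripper sits above the bar, with the bar at (345,210) in the scene crop and below the fingers. I'll descend and pinch it.

Request:
apply_moves(slide=[[0.001,-0.006,0.236],[0.001,-0.006,0.236],[0.001,-0.006,0.236],[0,0,0.236],[0,0,0]], turn=[[0,0,0],[0,0,0],[0,0,0],[0,0,0],[0,0,0]], jaw=[0.3,0.3,0.3,0.3,0.3], newtons=12)

```text
time_s: 2.5
tcp_pos: [0.5805, 0.0786, 0.1831]
eef_rot: [179.7, -0.2, -103.4]
contact_force: [0.0, -0.3, 1.3]
gripper_width: 0.0616
```

```bash
python3 - <<'E'
from h import *
from plant import r
c=r.capture("scene");pickle.dump(c,open("scene2.pkl","wb"));
cv2.imwrite("pics/scene2.png",cv2.resize(c["pixels"][80:260,220:440],None,fx=3.2,fy=3.2,interpolation=cv2.INTER_CUBIC))
st=r.get_state();print({k:st[k] for k in("time_s","tcp_pos","contact_force","gripper_width")})
E
```

```text
{'time_s': 2.55, 'tcp_pos': array([0.58181659, 0.07873157, 0.18524433]), 'contact_force': array([ 0.87528249, -0.64646941,  0.59210143]), 'gripper_width': 0.06120645041206163}
```

View pics/scene2.png

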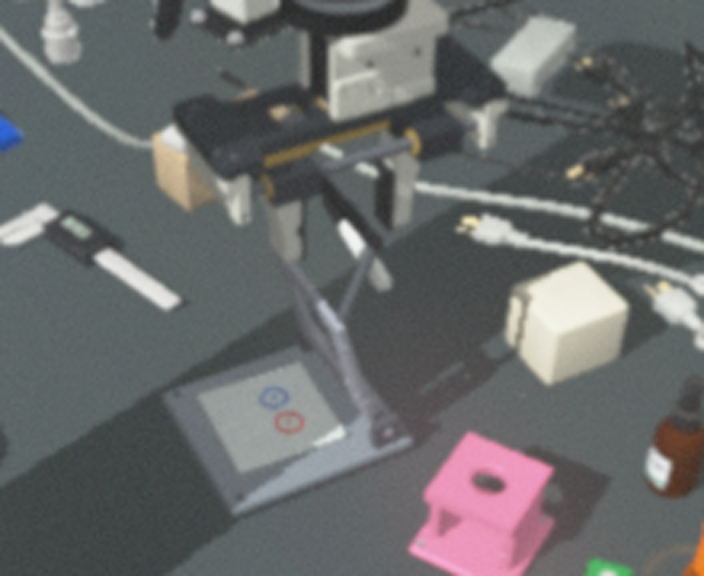

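The bar lies between the fingers, so I'll close.

Request:
apply_moves(slide=[[0,0,0],[0,0,0],[0,0,0],[0,0,0],[0,0,0],[0,0,0]], turn=[[0,0,0],[0,0,0],[0,0,0],[0,0,0],[0,0,0],[0,0,0]], jaw=[1,1,1,1,1,1], newtons=12)

```text
time_s: 3.15
tcp_pos: [0.583, 0.078, 0.1864]
eef_rot: [-180.0, 0.0, -103.6]
contact_force: [0.0, 0.1, -0.2]
gripper_width: 0.0188
```

```bash
python3 - <<'E'
from h import *
from plant import r
c=r.capture("scene")
cv2.imwrite("pics/scene3.png",cv2.resize(c["pixels"][80:260,220:440],None,fx=3.2,fy=3.2,interpolation=cv2.INTER_CUBIC))
st=r.get_state();print({k:st[k] for k in("time_s","tcp_pos","eef_rot","contact_force","gripper_width")})
E
```

```text
{'time_s': 3.2, 'tcp_pos': array([0.58299916, 0.07796835, 0.18625213]), 'eef_rot': array([-1.79996172e+02,  1.67847220e-03, -1.03550558e+02]), 'contact_force': array([0.1535908 , 0.16776883, 0.04303406]), 'gripper_width': 0.014732231798439452}
```

View pics/scene3.png

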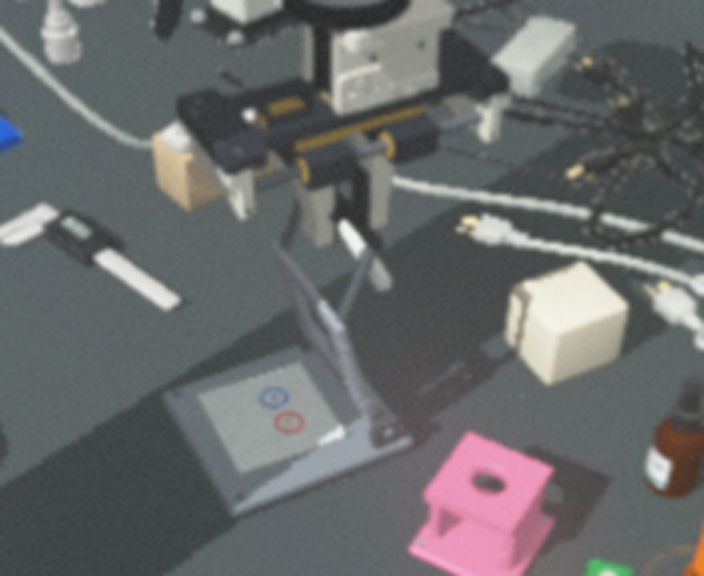

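Request:
apply_moves(slide=[[0,0,0],[0,0,0],[0,0,0]], turn=[[0,0,0],[0,0,0],[0,0,0]], jaw=[1,1,1])

```text
time_s: 3.5
tcp_pos: [0.583, 0.078, 0.1862]
eef_rot: [-180.0, -0.0, -103.5]
contact_force: [0.2, -0.4, -0.6]
gripper_width: 0.0092
```

```bash
python3 - <<'E'
from h import *
from plant import r
from scipy.optimize import brentq
st=r.get_state();print({k:st[k] for k in("time_s","tcp_pos","eef_rot","contact_force","gripper_width")})
B=lambda q:np.array([-155*np.cos(q)+35*np.sin(q),155*np.sin(q)+35*np.cos(q)+30])
for q in(1.25,1.28,1.30,1.32,1.35): print(q,B(q))
# rows
q0=1.31;n=28
qs=q0+(0-q0)*np.arange(n+1)/n
D=np.diff([B(q) for q in qs],axis=0)/100
print([[0,round(-d[0],3),round(-d[1],3)] for d in D])
E
```

```text
{'time_s': 3.5, 'tcp_pos': array([0.58303778, 0.07796852, 0.18622929]), 'eef_rot': array([-1.79993389e+02, -3.47092744e-03, -1.03546558e+02]), 'contact_force': array([ 0.17705036, -0.35888246, -0.57534932]), 'gripper_width': 0.009198106822795756}
1.25 [-15.66050449 188.12889868]
1.28 [-10.91030238 188.52749068]
1.3 [ -7.73778195 188.71397774]
1.32 [ -4.5621665  188.83698133]
1.35 [  0.20428102 188.90235451]
[[0, np.float64(0.074), np.float64(0.005)], [0, np.float64(0.074), np.float64(0.008)], [0, np.float64(0.073), np.float64(0.012)], [0, np.float64(0.073), np.float64(0.015)], [0, np.float64(0.072), np.float64(0.018)], [0, np.float64(0.071), np.float64(0.022)], [0, np.float64(0.07), np.float64(0.025)], [0, np.float64(0.069), np.float64(0.028)], [0, np.float64(0.067), np.float64(0.031)], [0, np.float64(0.066), np.float64(0.035)], [0, np.float64(0.064), np.float64(0.038)], [0, np.float64(0.062), np.float64(0.041)], [0, np.float64(0.06), np.float64(0.043)], [0, np.float64(0.058), np.float64(0.046)], [0, np.float64(0.056), np.float64(0.049)], [0, np.float64(0.054), np.float64(0.051)], [0, np.float64(0.051), np.float64(0.054)], [0, np.float64(0.049), np.float64(0.056)], [0, np.float64(0.046), np.float64(0.058)], [0, np.float64(0.043), np.float64(0.061)], [0, np.float64(0.04), np.float64(0.062)], [0, np.float64(0.037), np.float64(0.064)], [0, np.float64(0.034), np.float64(0.066)], [0, np.float64(0.031), np.float64(0.067)], [0, np.float64(0.028), np.float64(0.069)], [0, np.float64(0.025), np.float64(0.07)], [0, np.float64(0.021), np.float64(0.071)], [0, np.float64(0.018), np.float64(0.072)]]
```

Request:
apply_moves(slide=[[0,0.074,0.005],[0,0.074,0.008],[0,0.073,0.012],[0,0.073,0.015],[0,0.072,0.018],[0,0.071,0.022]], turn=[[0,0,0],[0,0,0],[0,0,0],[0,0,0],[0,0,0],[0,0,0]], jaw=[1,1,1,1,1,1], newtons=25)

```text
time_s: 4.1
tcp_pos: [0.5399, 0.0886, 0.1781]
eef_rot: [-180.0, 0.0, -103.5]
contact_force: [1.8, -0.2, 3.2]
gripper_width: 0.0087
```

```bash
python3 - <<'E'
from h import *
from plant import r
c=r.capture("scene")
cv2.imwrite("pics/scene4.png",cv2.resize(c["pixels"][80:260,220:440],None,fx=3.2,fy=3.2,interpolation=cv2.INTER_CUBIC))
st=r.get_state();print({k:st[k] for k in("time_s","tcp_pos","eef_rot","contact_force","gripper_width")})
E
```

```text
{'time_s': 4.15, 'tcp_pos': array([0.53890344, 0.08881563, 0.17778575]), 'eef_rot': array([ 1.79969679e+02,  3.57200097e-02, -1.03542985e+02]), 'contact_force': array([-1.17272961,  2.04981362,  0.09760637]), 'gripper_width': 0.00930059839327133}
```

View pics/scene4.png

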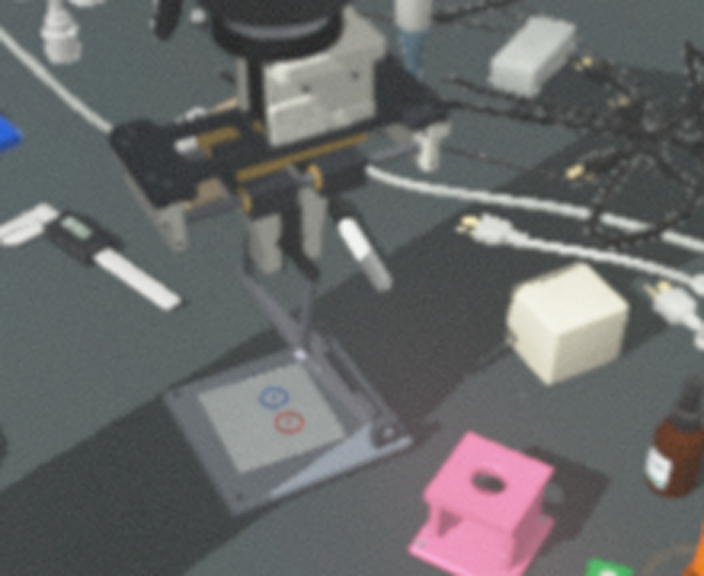

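The frame follows the gripper and forces are small. I'll continue along the arc.

Request:
apply_moves(slide=[[0,0.07,0.025],[0,0.069,0.028],[0,0.067,0.031],[0,0.066,0.035],[0,0.064,0.038],[0,0.062,0.041]], turn=[[0,0,0],[0,0,0],[0,0,0],[0,0,0],[0,0,0],[0,0,0]], jaw=[1,1,1,1,1,1])

```text
time_s: 4.75
tcp_pos: [0.5014, 0.098, 0.1581]
eef_rot: [-180.0, 0.0, -103.5]
contact_force: [1.0, 2.0, 1.9]
gripper_width: 0.009
```

Request:
apply_moves(slide=[[0,0.06,0.043],[0,0.058,0.046],[0,0.056,0.049],[0,0.054,0.051],[0,0.051,0.054]], turn=[[0,0,0],[0,0,0],[0,0,0],[0,0,0],[0,0,0]], jaw=[1,1,1,1,1])

```text
time_s: 5.25
tcp_pos: [0.4744, 0.1044, 0.1337]
eef_rot: [-180.0, 0.0, -103.5]
contact_force: [2.6, 3.3, 0.1]
gripper_width: 0.0087
```

```bash
python3 - <<'E'
from h import *
from plant import r
c=r.capture("scene")
cv2.imwrite("pics/scene5.png",cv2.resize(c["pixels"][80:260,220:440],None,fx=3.2,fy=3.2,interpolation=cv2.INTER_CUBIC))
st=r.get_state();print({k:st[k] for k in("time_s","tcp_pos","eef_rot","contact_force","gripper_width")})
E
```

```text
{'time_s': 5.3, 'tcp_pos': array([0.47365108, 0.10455975, 0.13291015]), 'eef_rot': array([ 1.79972814e+02,  3.19958807e-02, -1.03562527e+02]), 'contact_force': array([ 1.48292804,  5.47158214, -1.95040938]), 'gripper_width': 0.009244381512795639}
```

View pics/scene5.png

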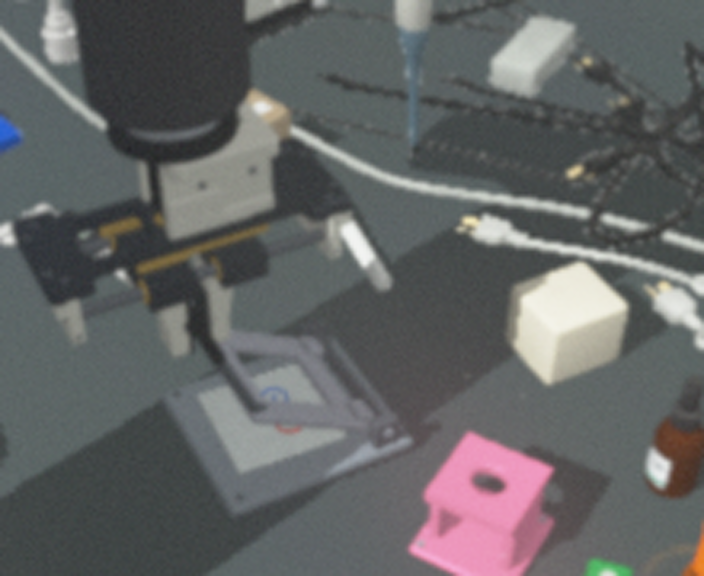

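Request:
apply_moves(slide=[[-0.004,0.049,0.056],[-0.004,0.046,0.058],[-0.004,0.043,0.061],[-0.004,0.04,0.062],[0,0.037,0.064]], turn=[[0,0,0],[0,0,0],[0,0,0],[0,0,0],[0,0,0]], jaw=[1,1,1,1,1])

```text
time_s: 5.8
tcp_pos: [0.453, 0.11, 0.103]
eef_rot: [179.9, -0.1, -103.6]
contact_force: [1.0, -2.2, 0.8]
gripper_width: 0.0089
```

Request:
apply_moves(slide=[[0,0.017,0.033],[0,0.017,0.033],[0,0.016,0.033],[0,0.015,0.034],[0,0.014,0.034],[0,0.014,0.035],[0,0.013,0.035],[0,0,0]], turn=[[0,0,0],[0,0,0],[0,0,0],[0,0,0],[0,0,0],[0,0,0],[0,0,0],[0,0,0]], jaw=[1,1,1,1,1,1,1,1])

```text
time_s: 6.6
tcp_pos: [0.4429, 0.1125, 0.0795]
eef_rot: [179.9, -0.1, -103.6]
contact_force: [-2.3, -4.8, -1.1]
gripper_width: 0.0093
```

```bash
python3 - <<'E'
from h import *
from plant import r
c=r.capture("scene")
cv2.imwrite("pics/scene6.png",cv2.resize(c["pixels"][80:260,220:440],None,fx=3.2,fy=3.2,interpolation=cv2.INTER_CUBIC))
st=r.get_state();print({k:st[k] for k in("time_s","tcp_pos","eef_rot","contact_force","gripper_width")})
E
```

```text
{'time_s': 6.65, 'tcp_pos': array([0.44300072, 0.11256058, 0.07973764]), 'eef_rot': array([ 1.79919053e+02, -8.93950429e-02, -1.03561024e+02]), 'contact_force': array([-2.72752666, -5.06005265,  0.17336439]), 'gripper_width': 0.008885935945963902}
```

View pics/scene6.png

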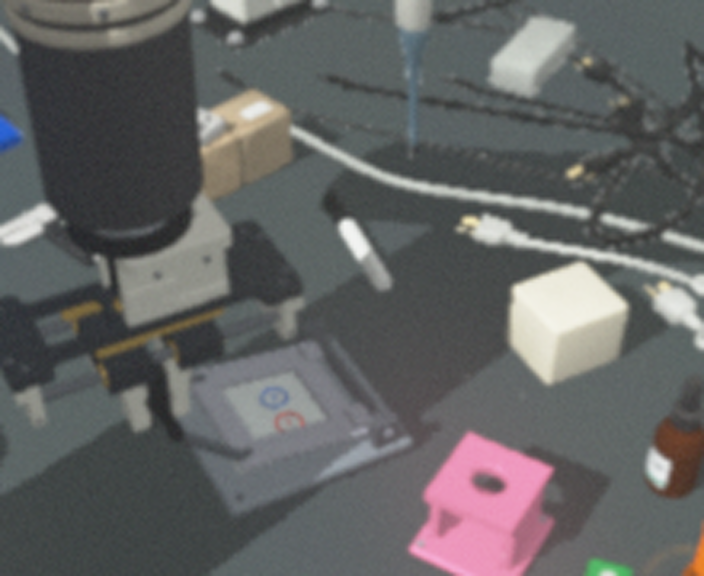

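Request:
apply_moves(slide=[[0.004,0.006,0.02],[0.004,0.006,0.02],[0.002,0.006,0.02],[0,0.006,0.02],[0,0.006,0.02],[0,0.005,0.02],[0,0.004,0.02],[0,0,0]], turn=[[0,0,0],[0,0,0],[0,0,0],[0,0,0],[0,0,0],[0,0,0],[0,0,0],[0,0,0]], jaw=[1,1,1,1,1,1,1,1])

```text
time_s: 7.45
tcp_pos: [0.4389, 0.1134, 0.0659]
eef_rot: [179.9, -0.0, -103.6]
contact_force: [-6.3, 1.0, -0.2]
gripper_width: 0.0091
```

Request:
apply_moves(slide=[[0,0.002,0.01],[0,0.002,0.01],[0,0,0]], turn=[[0,0,0],[0,0,0],[0,0,0]], jaw=[1,1,1])

```text
time_s: 7.75
tcp_pos: [0.4385, 0.1134, 0.064]
eef_rot: [179.9, -0.0, -103.6]
contact_force: [-6.4, 1.5, 0.7]
gripper_width: 0.0089
```

Request:
apply_moves(slide=[[0,0.008,0.005],[0,0.008,0.005],[0,0,0.005],[0,0,0.005],[0,0,0]], turn=[[0,0,0],[0,0,0],[0,0,0],[0,0,0],[0,0,0]], jaw=[1,1,1,1,1])

```text
time_s: 8.25
tcp_pos: [0.438, 0.1137, 0.0623]
eef_rot: [-180.0, 0.0, -103.6]
contact_force: [-0.6, -2.7, 0.4]
gripper_width: 0.0092
```

```bash
python3 - <<'E'
from h import *
from plant import r
c=r.capture("scene");pickle.dump(c,open("scene7.pkl","wb"))
cv2.imwrite("pics/scene7.png",cv2.resize(c["pixels"][80:260,220:440],None,fx=3.2,fy=3.2,interpolation=cv2.INTER_CUBIC))
st=r.get_state();print({k:st[k] for k in("time_s","tcp_pos","eef_rot","contact_force","gripper_width")})
E
```

```text
{'time_s': 8.3, 'tcp_pos': array([0.4380058 , 0.11367324, 0.06227483]), 'eef_rot': array([-1.79990929e+02,  8.42184984e-03, -1.03547136e+02]), 'contact_force': array([-0.23012052, -4.36661862,  0.98377097]), 'gripper_width': 0.009238443100639579}
```

View pics/scene7.png

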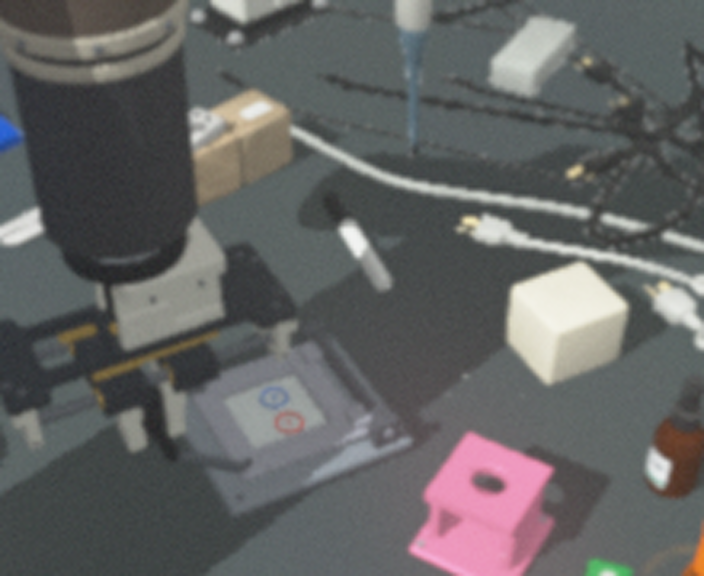

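Request:
apply_moves(slide=[[0,0,0.005],[0,0,0.005],[0,0,0]], turn=[[0,0,0],[0,0,0],[0,0,0]], jaw=[1,1,1])

```text
time_s: 8.6
tcp_pos: [0.4378, 0.1137, 0.0612]
eef_rot: [180.0, 0.0, -103.6]
contact_force: [-1.6, -1.3, 1.0]
gripper_width: 0.009
```

Request:
apply_moves(slide=[[0,0,0.005],[0,0,0.005],[0,0,0]], turn=[[0,0,0],[0,0,0],[0,0,0]], jaw=[1,1,1])

```text
time_s: 8.9
tcp_pos: [0.4376, 0.1137, 0.0601]
eef_rot: [180.0, -0.0, -103.6]
contact_force: [-4.8, -0.4, 1.1]
gripper_width: 0.0091
```

Request:
apply_moves(slide=[[0,0.003,0.005],[0,0.003,0.005],[0,0,0]], turn=[[0,0,0],[0,0,0],[0,0,0]], jaw=[1,1,1])

```text
time_s: 9.2
tcp_pos: [0.4375, 0.1138, 0.0596]
eef_rot: [-180.0, -0.0, -103.5]
contact_force: [-4.5, -2.2, 6.4]
gripper_width: 0.0094
```

Request:
apply_moves(slide=[[0,0,0.005],[0,0,0.005],[0,0,0]], turn=[[0,0,0],[0,0,0],[0,0,0]], jaw=[1,1,1])

```text
time_s: 9.5
tcp_pos: [0.4375, 0.1138, 0.0592]
eef_rot: [-180.0, 0.0, -103.5]
contact_force: [-8.5, -2.3, 17.2]
gripper_width: 0.0093
```

```bash
python3 - <<'E'
from h import *
from plant import r
for n in("scene","top"):
    c=r.capture(n);pickle.dump(c,open(n+"8.pkl","wb"))
    P=cloud(c)
    m=(P[...,2]>.005)&(P[...,2]<.045)
    # frame points in stage coords
    o=np.array([.5284,.0929]);a=np.radians(-13.5)
    X=(P[...,:2]-o)@np.array([[np.cos(a),-np.sin(a)],[np.sin(a),np.cos(a)]])*1000
    for nm,(x0,x1,y0,y1) in dict(left=(-20,20,36,48),right=(-20,20,-48,-36),front=(-42,-34,-20,20),back=(35,42,-20,20),plate=(-20,20,-20,20),stagefront=(-62,-55,-60,60)).items():
        k=m&(X[...,0]>x0)&(X[...,0]<x1)&(X[...,1]>y0)&(X[...,1]<y1)
        print(n,nm,k.sum(),(np.median(P[k][:,2])*1000).round(1) if k.any() else None)
E
```

```text
scene left 62 26.9
scene right 98 26.5
scene front 43 26.7
scene back 34 27.5
scene plate 210 19.8
scene stagefront 96 15.6
top left 13 28.0
top right 59 27.6
top front 0 None
top back 46 27.1
top plate 39 19.8
top stagefront 22 19.4
```

The frame is down: its top measures 27 mm on all sides and the contact force rose at the stop. I'll relieve the push, open and lift.

Request:
apply_moves(slide=[[0,0.002,-0.008],[0,0,-0.004],[0,0,0]], turn=[[0,0,0],[0,0,0],[0,0,0]], jaw=[1,1,1])

```text
time_s: 9.9
tcp_pos: [0.4375, 0.1138, 0.0595]
eef_rot: [-180.0, 0.0, -103.5]
contact_force: [-0.3, -3.0, 2.0]
gripper_width: 0.0091
```

Request:
apply_moves(slide=[[0,0,0],[0,0,0],[0,0,0],[0,0,0]], turn=[[0,0,0],[0,0,0],[0,0,0],[0,0,0]], jaw=[0.5,0.5,0.5,0.5])

```text
time_s: 10.3
tcp_pos: [0.4373, 0.1141, 0.0595]
eef_rot: [-180.0, 0.0, -103.5]
contact_force: [0.4, -0.6, 1.0]
gripper_width: 0.0354
```

```bash
python3 - <<'E'
from h import *
from plant import r
st=r.get_state();print({k:st[k] for k in("time_s","joints","tcp_pos","eef_rot","contact_force","gripper_width")})
p=st["tcp_pos"].copy();p[2]+=.18
for y in(-149,-59,31,121):
    print(y);pl(p,st["eef_rot"],[.516,-.207,p[2]],y,10)
E
```

```text
{'time_s': 10.3, 'joints': array([ 3.97320959e+01,  1.17351119e+01, -4.00593885e+01, -6.31420430e-04,
       -3.81749705e+01, -5.32680084e+01]), 'tcp_pos': array([0.43734949, 0.11411049, 0.05948758]), 'eef_rot': array([-1.79982054e+02,  2.47008998e-02, -1.03536405e+02]), 'contact_force': array([ 0.36086097, -0.60136415,  1.00117705]), 'gripper_width': 0.03544653089790851}
-149
[[0.294, -0.152, -0.0], [0.281, -0.174, -0.0], [0.266, -0.196, -0.0], [0.25, -0.217, -0.0], [0.232, -0.236, -0.0], [0.212, -0.253, -0.0], [0.192, -0.269, -0.0], [0.17, -0.284, -0.0], [0.147, -0.296, -0.0], [0.123, -0.307, -0.0]]
[-0.0, 0.0, 0.0529] x 10
-59
[[0.294, -0.152, -0.0], [0.305, -0.128, -0.0], [0.314, -0.104, -0.0], [0.321, -0.08, -0.0], [0.326, -0.054, -0.0], [0.329, -0.029, -0.0], [0.331, -0.003, -0.0], [0.33, 0.022, -0.0], [0.327, 0.048, -0.0], [0.322, 0.073, -0.0]]
[-0.0, 0.0, -0.0518] x 10
31
[[0.294, -0.152, -0.0], [0.321, -0.079, -0.0], [0.331, -0.002, -0.0], [0.322, 0.075, -0.0], [0.296, 0.148, -0.0], [0.253, 0.212, -0.0], [0.197, 0.265, -0.0], [0.13, 0.304, -0.0], [0.056, 0.326, -0.0], [-0.022, 0.33, -0.0]]
[-0.0, -0.0, -0.1565] x 10
121
[[0.294, -0.152, -0.0], [0.25, -0.216, -0.0], [0.192, -0.269, -0.0], [0.124, -0.306, -0.0], [0.049, -0.327, 0.0], [-0.029, -0.329, 0.0], [-0.105, -0.313, 0.0], [-0.176, -0.28, 0.0], [-0.236, -0.231, 0.0], [-0.284, -0.169, 0.0]]
[0.0, 0.0, 0.1576] x 10
```

Request:
apply_moves(slide=[[0,0,-0.1],[0,0,-0.3],[0,0,-0.45],[0,0,-0.45],[0,0,-0.4],[0,0,-0.1]], turn=[[0,0,0],[0,0,0],[0,0,0],[0,0,0],[0,0,0],[0,0,0]], jaw=[0.5,0.5,0.5,0.5,0.4,0.3])

```text
time_s: 10.9
tcp_pos: [0.439, 0.1147, 0.2451]
eef_rot: [-179.6, 0.3, -103.5]
contact_force: [0.5, -0.0, -0.2]
gripper_width: 0.0549
```

Request:
apply_moves(slide=[[0.294,-0.152,0],[0.281,-0.174,0],[0.266,-0.196,0],[0.25,-0.217,0],[0.232,-0.236,0],[0.212,-0.253,0],[0.192,-0.269,0],[0.17,-0.284,0]], turn=[[0,0,0.0529],[0,0,0.0529],[0,0,0.0529],[0,0,0.0529],[0,0,0.0529],[0,0,0.0529],[0,0,0.0529],[0,0,0.0529]], jaw=[0.3,0.3,0.3,0.3,0.3,0.3,0.3,0.3])

```text
time_s: 11.7
tcp_pos: [0.4998, -0.1445, 0.2398]
eef_rot: [-180.0, 0.0, -140.1]
contact_force: [0.1, 0.6, 0.1]
gripper_width: 0.0616
```

Request:
apply_moves(slide=[[0.147,-0.296,0],[0.123,-0.307,0],[0,0,0],[0,0,0]], turn=[[0,0,0.0529],[0,0,0.0529],[0,0,0],[0,0,0]], jaw=[0.3,0.3,0.3,0.3])

```text
time_s: 12.1
tcp_pos: [0.5151, -0.208, 0.2391]
eef_rot: [180.0, -0.0, -149.1]
contact_force: [0.1, -0.4, 0.1]
gripper_width: 0.0614
```

```bash
python3 - <<'E'
from h import *
from plant import r
for n in("scene","top"):
    c=r.capture(n);pickle.dump(c,open(n+"9.pkl","wb"))
    im=c["pixels"][130:310,280:480] if n=="scene" else c["pixels"][90:240,270:470]
    cv2.imwrite(f"pics/{n}9.png",cv2.resize(im,None,fx=3.2,fy=3.2,interpolation=cv2.INTER_CUBIC))
st=r.get_state();print({k:st[k] for k in("time_s","joints","tcp_pos","eef_rot","contact_force","gripper_width")})
pl(st["tcp_pos"],st["eef_rot"],[.516,-.207,.104],-149,4)
E
```

```text
{'time_s': 12.2, 'joints': array([-1.68783256e+00,  9.35575432e+00, -1.46789841e+01, -1.13696618e-02,
       -6.59799828e+01, -5.72775390e+01]), 'tcp_pos': array([ 0.51522136, -0.20699914,  0.23950192]), 'eef_rot': array([ 1.79983306e+02, -6.77209720e-03, -1.48970000e+02]), 'contact_force': array([ 0.87152397,  0.76171157, -0.26898539]), 'gripper_width': 0.061346633210366666}
[[-0.002, -0.001, 0.339], [-0.002, -0.001, 0.339], [-0.002, -0.001, 0.339], [-0.002, -0.001, 0.339]]
[0.0, -0.0, 0.0001] x 4
```

View pics/scene9.png

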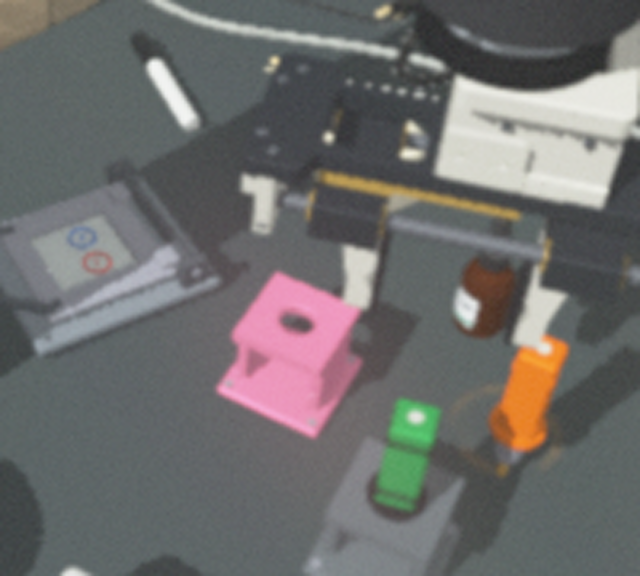

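View pics/top9.png

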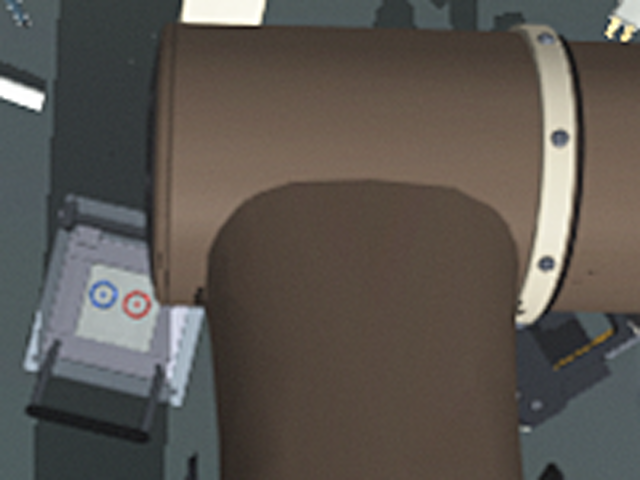

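The frame stays down and the fingers straddle the green handle direction. I'll descend.

Request:
apply_moves(slide=[[0,0,0.3],[0,0,0.4],[-0.004,0,0.4],[-0.004,0,0.2],[0,0,0.08],[0,0,0]], turn=[[0,0,0],[0,0,0],[0,0,0],[0,0,0],[0,0,0],[0,0,0]], jaw=[0.3,0.3,0.3,0.3,0.3,0.3])

```text
time_s: 12.8
tcp_pos: [0.516, -0.2063, 0.1011]
eef_rot: [180.0, -0.1, -148.9]
contact_force: [0.5, -0.4, 0.3]
gripper_width: 0.0612
```

```bash
python3 - <<'E'
from h import *
from plant import r
for n in("scene",):
    c=r.capture(n);pickle.dump(c,open(n+"10.pkl","wb"))
    im=c["pixels"][210:330,340:480]
    cv2.imwrite(f"pics/{n}10.png",cv2.resize(im,None,fx=4.5,fy=4.5,interpolation=cv2.INTER_CUBIC))
st=r.get_state();print({k:st[k] for k in("time_s","tcp_pos","eef_rot","contact_force","gripper_width")})
E
```

```text
{'time_s': 12.85, 'tcp_pos': array([ 0.51677713, -0.20654802,  0.10221808]), 'eef_rot': array([-1.79967249e+02,  1.82553181e-02, -1.48927356e+02]), 'contact_force': array([0.33896582, 0.38288745, 0.2566817 ]), 'gripper_width': 0.06109524257298582}
```

View pics/scene10.png

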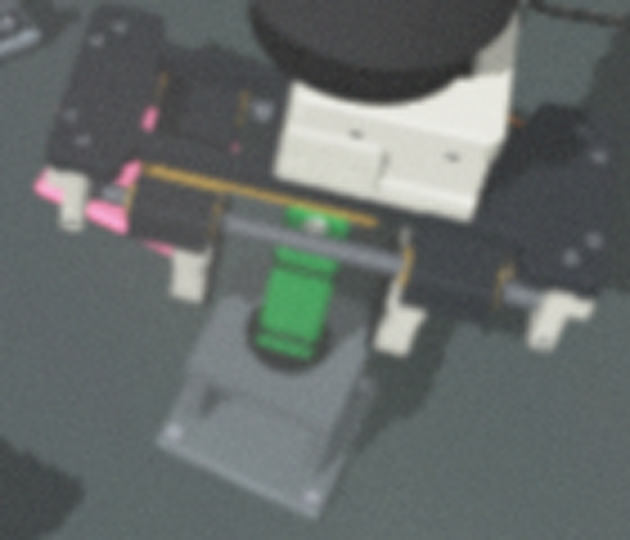

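The handle is centred between the fingers. I'll close with 20 N.

Request:
apply_moves(slide=[[0,0,0],[0,0,0],[0,0,0],[0,0,0],[0,0,0],[0,0,0],[0,0,0],[0,0,0]], turn=[[0,0,0],[0,0,0],[0,0,0],[0,0,0],[0,0,0],[0,0,0],[0,0,0],[0,0,0]], jaw=[1,1,1,1,1,1,1,1], newtons=25)

```text
time_s: 13.65
tcp_pos: [0.5165, -0.2071, 0.1017]
eef_rot: [-180.0, 0.0, -149.0]
contact_force: [0.7, 0.6, 3.4]
gripper_width: 0.0241
```

Request:
apply_moves(slide=[[0,0,0],[0,0,0]], turn=[[0,0,0],[0,0,0]], jaw=[1,1])

```text
time_s: 13.85
tcp_pos: [0.5164, -0.2071, 0.1017]
eef_rot: [-180.0, 0.0, -149.0]
contact_force: [-0.5, -0.3, 4.7]
gripper_width: 0.0237
```

Request:
apply_moves(slide=[[0,0,-0.05],[0,0,-0.1],[0,0,-0.2],[0,0,-0.25],[0,0,-0.2],[0,0,-0.1],[0,0,0],[0,0,0]], turn=[[0,0,0],[0,0,0],[0,0,0],[0,0,0],[0,0,0],[0,0,0],[0,0,0],[0,0,0]], jaw=[1,1,1,1,1,1,1,1])

```text
time_s: 14.65
tcp_pos: [0.5157, -0.2068, 0.1908]
eef_rot: [179.9, -0.0, -149.0]
contact_force: [-0.5, -0.0, -0.8]
gripper_width: 0.0236
```

```bash
python3 - <<'E'
from h import *
from plant import r
for n in("scene",):
    c=r.capture(n);pickle.dump(c,open(n+"11.pkl","wb"))
    im=c["pixels"][190:330,340:480]
    cv2.imwrite(f"pics/{n}11.png",cv2.resize(im,None,fx=4,fy=4,interpolation=cv2.INTER_CUBIC))
st=r.get_state();print({k:st[k] for k in("time_s","tcp_pos","eef_rot","contact_force","moment","gripper_width")})
pl(st["tcp_pos"],st["eef_rot"],[.532,.0815,st["tcp_pos"][2]],-149,9)
pl(st["tcp_pos"],st["eef_rot"],[.532,.0815,st["tcp_pos"][2]],-103.5,9)
E
```

```text
{'time_s': 14.7, 'tcp_pos': array([ 0.5155422 , -0.20678798,  0.19034635]), 'eef_rot': array([ 1.79925455e+02, -6.81821301e-02, -1.49021362e+02]), 'contact_force': array([ 0.11055321, -0.14986273, -1.44050038]), 'moment': array([ 0.09600715, -0.17267702,  0.02366724]), 'gripper_width': 0.024021108405081516}
[[-0.181, 0.265, 0.0], [-0.181, 0.265, 0.0], [-0.181, 0.265, 0.0], [-0.181, 0.265, 0.0], [-0.181, 0.265, 0.0], [-0.181, 0.265, 0.0], [-0.181, 0.265, 0.0], [-0.181, 0.265, 0.0], [-0.181, 0.265, 0.0]]
[0.0001, -0.0001, -0.0] x 9
[[-0.181, 0.265, 0.0], [-0.203, 0.248, 0.0], [-0.224, 0.229, 0.0], [-0.244, 0.209, 0.0], [-0.261, 0.186, 0.0], [-0.277, 0.163, 0.0], [-0.29, 0.138, -0.0], [-0.301, 0.112, -0.0], [-0.309, 0.085, -0.0]]
[0.0001, -0.0, -0.0589] x 9
```

View pics/scene11.png

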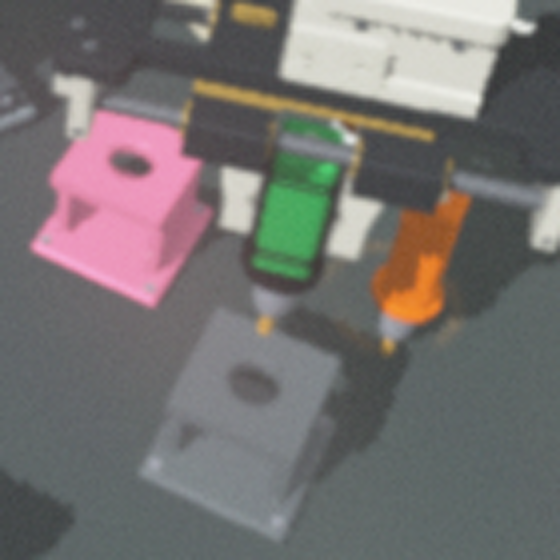

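The probe is lifted clear of the holder (tip at about 265,325 in the crop). I'll carry it to the plate.

Request:
apply_moves(slide=[[-0.1,0.14,0],[-0.181,0.265,0],[-0.181,0.265,0],[-0.181,0.265,0],[-0.181,0.265,0],[-0.181,0.265,0],[-0.181,0.265,0],[-0.181,0.265,0]], turn=[[0,0,0],[0,0,0],[0,0,0],[0,0,0],[0,0,0],[0,0,0],[0,0,0],[0,0,0]], jaw=[1,1,1,1,1,1,1,1])

```text
time_s: 15.5
tcp_pos: [0.53, 0.0355, 0.1902]
eef_rot: [180.0, -0.1, -149.0]
contact_force: [1.1, 0.4, -1.2]
gripper_width: 0.0239
```

Request:
apply_moves(slide=[[-0.181,0.265,0],[-0.081,0.125,0],[0,0,0.2],[0,0,0.3],[0,0,0.1],[0,0,0.05],[0,0,0],[0,0,0]], turn=[[0,0,0],[0,0,0],[0,0,0],[0,0,0],[0,0,0],[0,0,0],[0,0,0],[0,0,0]], jaw=[1,1,1,1,1,1,1,1])

```text
time_s: 16.3
tcp_pos: [0.5337, 0.0813, 0.1273]
eef_rot: [-180.0, 0.1, -149.0]
contact_force: [-0.3, -0.4, -2.0]
gripper_width: 0.0238
```

```bash
python3 - <<'E'
from h import *
from plant import r
st=r.get_state();print({k:st[k] for k in("time_s","tcp_pos","eef_rot","contact_force","gripper_width")})
p=st["tcp_pos"]
for n in("scene","top"):
    c=r.capture(n);pickle.dump(c,open(n+"12.pkl","wb"))
    o,wh,f=((265,160),(90,80),8) if n=="scene" else ((270,120),(100,110),5)
    im=cv2.resize(c["pixels"][o[1]:o[1]+wh[1],o[0]:o[0]+wh[0]],None,fx=f,fy=f,interpolation=cv2.INTER_CUBIC)
    cv2.imwrite(f"pics/{n}12.png",im)
    t=[p[0],p[1],p[2]-.0897]; print(n,(proj(c,[t,[t[0],t[1],.02],[.532,.0815,.02]])-o+.5)*f-.5)
E
```

```text
{'time_s': 16.3, 'tcp_pos': array([0.53374738, 0.08130231, 0.12733841]), 'eef_rot': array([-1.79977998e+02,  6.22053903e-02, -1.49013646e+02]), 'contact_force': array([-0.27191666, -0.44617006, -1.97948741]), 'gripper_width': 0.02375458311211672}
scene [[363.82279594 375.2123732 ]
 [365.44681944 417.51094517]
 [360.40340934 420.01494095]]
top [[210.05494131 315.85038523]
 [211.46066909 319.37892817]
 [211.06336405 322.79271865]]
```

View pics/scene12.png

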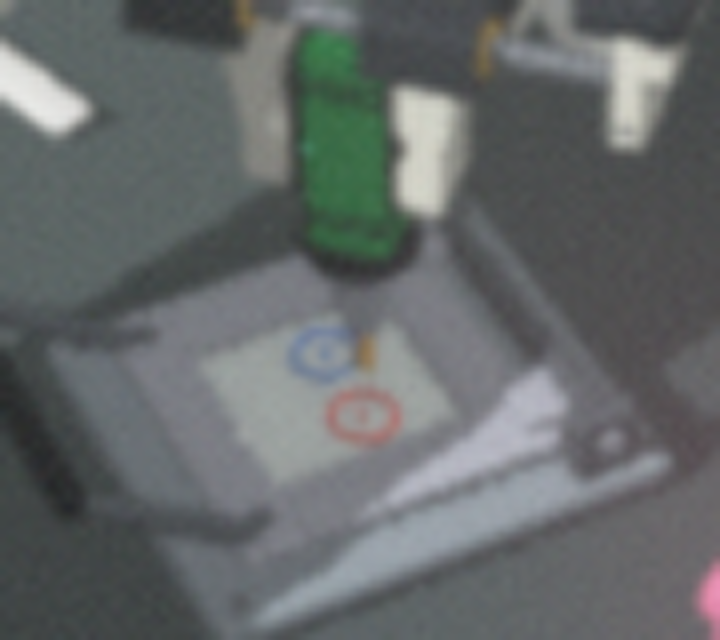

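View pics/top12.png

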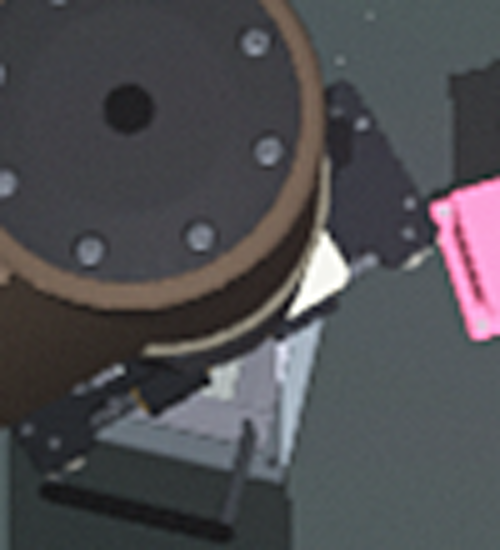

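```bash
python3 - <<'E'
from h import *
c=pickle.load(open("scene12.pkl","rb"))
o=np.array((265,160));f=8
b=np.array([.53375,.0813,.02]);p=lambda q:(proj(c,[q])[0]-o+.5)*f-.5
J=np.c_[(p(b+[.001,0,0])-p(b)),(p(b+[0,.001,0])-p(b))];print(J)
im=c["pixels"];hsv=cv2.cvtColor(im,cv2.COLOR_BGR2HSV).astype(int);H,S,V=np.moveaxis(hsv,2,0)
B,G,R=np.moveaxis(im.astype(float),2,0)
w=R-(G+B)/2; sub=np.zeros_like(w);sub[206:218,303:317]=np.clip(w[206:218,303:317]-12,0,None)
ys,xs=np.nonzero(sub);print(len(xs));e=cv2.fitEllipse(np.c_[xs,ys].astype(np.float32));print((np.array(e[0])-o+.5)*f-.5,e)
ctr=np.array([(xs*sub[ys,xs]).sum(),(ys*sub[ys,xs]).sum()])/sub.sum();print((ctr-o+.5)*f-.5)
ex=np.array([(xs.min()+xs.max())/2,(ys.min()+ys.max())/2]);print((ex-o+.5)*f-.5)
# tip brass
w=(R+G)/2-B; s=np.zeros_like(w); s[200:208,307:315]=np.clip(w[200:208,307:315]-15,0,None); print(s[200:208,307:315].astype(int))
print(np.linalg.solve(J,np.array([363.5,417])-[368.5,412.5]))
E
```

```text
[[ 2.63419785 -2.19582996]
 [-1.64265023 -1.86866855]]
49
[363.20019531 416.58532715] ((309.9625244140625, 211.6356658935547), (6.377445697784424, 8.383933067321777), 94.70165252685547)
[364.78186453 417.02949745]
[359.5 415.5]
[[ 0  0  0  0  0  0  0  0]
 [ 0  0  0  0  0  0  0  0]
 [ 0  0  0  7  8  0  0  0]
 [ 0  0  0 21 17  0  0  0]
 [ 0  0  0 25 19  0  0  0]
 [ 0  0  0 15 15  0  0  0]
 [ 0  0  0  0  0  0  0  0]
 [ 0  0  0  0  0  0  0  0]]
[-2.25391295 -0.42683298]
```

Request:
apply_moves(slide=[[0.02,0.009,0],[0,0,0.05],[0,0,0.05],[0,0,0.04],[0,0,0],[0,0,0]], turn=[[0,0,0],[0,0,0],[0,0,0],[0,0,0],[0,0,0],[0,0,0]], jaw=[1,1,1,1,1,1])

```text
time_s: 17.0
tcp_pos: [0.5309, 0.081, 0.1122]
eef_rot: [-180.0, -0.0, -149.0]
contact_force: [0.9, -0.6, -1.3]
gripper_width: 0.0238
```

```bash
python3 - <<'E'
from h import *
from plant import r
F=[]
for k in range(3):
    c=r.capture("scene"); st=r.get_state();F.append(st["contact_force"])
print({k:st[k] for k in("time_s","tcp_pos","eef_rot","gripper_width")},np.round(F,2))
p=st["tcp_pos"];pickle.dump(c,open("scene13.pkl","wb"))
o,wh,f=(280,180),(60,50),12
cv2.imwrite("pics/scene13.png",cv2.resize(c["pixels"][o[1]:o[1]+wh[1],o[0]:o[0]+wh[0]],None,fx=f,fy=f,interpolation=cv2.INTER_CUBIC))
t=[p[0],p[1],p[2]-.0897]; print((proj(c,[t,[t[0],t[1],.02]])-o+.5)*f-.5)
E
```

```text
{'time_s': 17.15, 'tcp_pos': array([0.53102488, 0.08110771, 0.11257672]), 'eef_rot': array([-1.79996224e+02,  8.38205991e-03, -1.49004466e+02]), 'gripper_width': 0.023831244030747524} [[ 1.26  0.14 -0.14]
 [ 0.35  0.55 -1.22]
 [-0.35 -0.   -0.66]]
[[357.86792324 383.55431535]
 [358.28380707 393.78439772]]
```

View pics/scene13.png

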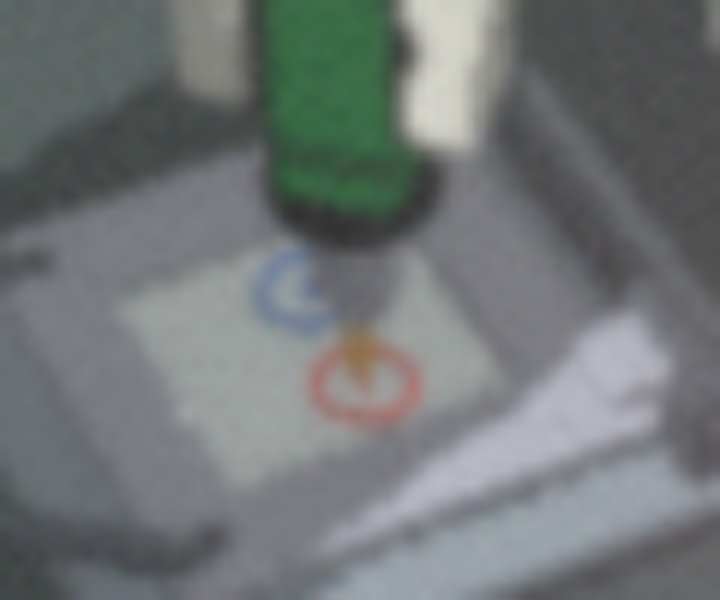

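Request:
apply_moves(slide=[[-0.009,-0.005,0],[0,0,0.015],[0,0,0.015],[0,0,0.015],[0,0,0.015],[0,0,0],[0,0,0]], turn=[[0,0,0],[0,0,0],[0,0,0],[0,0,0],[0,0,0],[0,0,0],[0,0,0]], jaw=[1,1,1,1,1,1,1])

```text
time_s: 17.85
tcp_pos: [0.5321, 0.0812, 0.1066]
eef_rot: [-180.0, 0.0, -149.0]
contact_force: [0.1, 0.3, 1.3]
gripper_width: 0.0239
```

```bash
python3 - <<'E'
from h import *
from plant import r
F=[]
for k in range(6):
    c=r.capture("scene"); st=r.get_state();F.append(st["contact_force"])
print({k:st[k] for k in("time_s","tcp_pos","eef_rot","gripper_width")},np.round(F,2),np.mean(F,0))
o,wh,f=(280,180),(60,50),12
cv2.imwrite("pics/scene14.png",cv2.resize(c["pixels"][o[1]:o[1]+wh[1],o[0]:o[0]+wh[0]],None,fx=f,fy=f,interpolation=cv2.INTER_CUBIC))
E
```

```text
{'time_s': 18.15, 'tcp_pos': array([0.53201105, 0.08114649, 0.10653568]), 'eef_rot': array([-1.79998107e+02,  1.12602894e-02, -1.49006039e+02]), 'gripper_width': 0.023905522228835664} [[-0.39 -0.27  1.25]
 [-0.35  0.1   1.56]
 [ 0.05  0.26  1.3 ]
 [-0.47 -0.26  2.04]
 [-0.13 -0.96  0.81]
 [-0.61  0.38  0.7 ]] [-0.31591712 -0.12377658  1.27795294]
```

View pics/scene14.png

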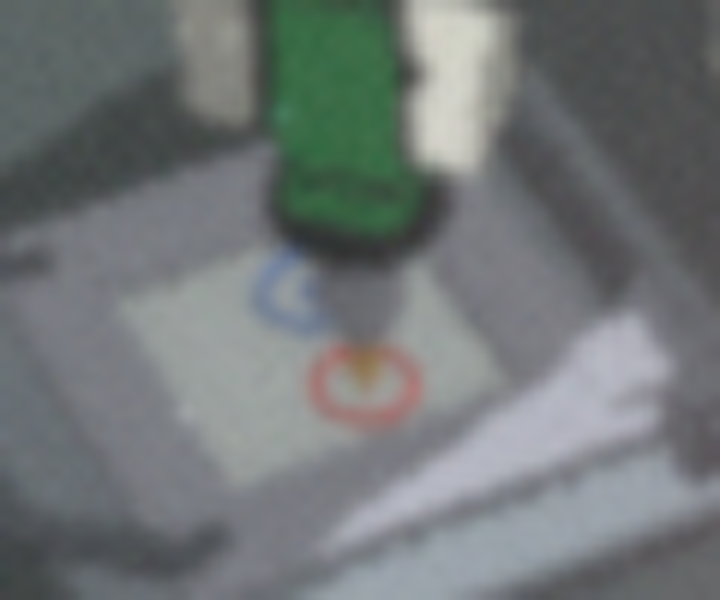

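Contact: Fz agrees with about 3.1 mm of plunger travel, and geometry gives 3.2 mm. I need about 3.8 mm more.

Request:
apply_moves(slide=[[0,0,0.01],[0,0,0.01],[0,0,0.01],[0,0,0.008],[0,0,0],[0,0,0],[0,0,0]], turn=[[0,0,0],[0,0,0],[0,0,0],[0,0,0],[0,0,0],[0,0,0],[0,0,0]], jaw=[1,1,1,1,1,1,1])

```text
time_s: 18.85
tcp_pos: [0.532, 0.0811, 0.1027]
eef_rot: [-180.0, 0.0, -149.0]
contact_force: [0.2, -0.4, 2.4]
gripper_width: 0.0235
```

```bash
python3 - <<'E'
from h import *
from plant import r
F=[]
for k in range(10):
    c=r.capture("scene" if k%2 else "top"); st=r.get_state();F.append(st["contact_force"])
print({k:st[k] for k in("time_s","tcp_pos","eef_rot","gripper_width")},np.mean(F,0),np.std(F,0))
o,wh,f=(270,170),(90,70),8.5
cv2.imwrite("pics/scene15.png",cv2.resize(c["pixels"][o[1]:o[1]+wh[1],o[0]:o[0]+wh[0]],None,fx=f,fy=f,interpolation=cv2.INTER_CUBIC))
P=cloud(c);oo=np.array([.5284,.0929]);a=np.radians(-13.5)
X=(P[...,:2]-oo)@np.array([[np.cos(a),-np.sin(a)],[np.sin(a),np.cos(a)]])*1000
for nm,(x0,x1,y0,y1) in dict(right=(-20,20,-48,-36),front=(-42,-34,-20,20)).items():
    k=(P[...,2]<.045)&(X[...,0]>x0)&(X[...,0]<x1)&(X[...,1]>y0)&(X[...,1]<y1);print(nm,k.sum(),np.median(P[k][:,2]))
E
```

```text
{'time_s': 19.35, 'tcp_pos': array([0.53202417, 0.08114316, 0.10269688]), 'eef_rot': array([-1.79998285e+02,  1.09981936e-02, -1.49008676e+02]), 'gripper_width': 0.0238133671531844} [0.02462323 0.3635184  2.99585344] [0.38901184 0.20910927 0.49709201]
right 96 0.026167834636834864
front 46 0.026740373293475783
```

View pics/scene15.png

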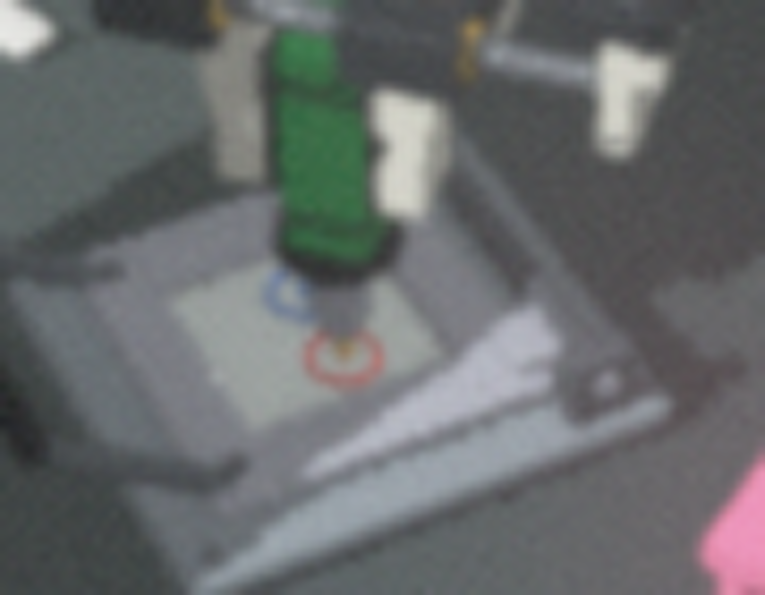

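The tip sits at the red ring's centre (345,355; ring centre about 344,358). Net push is about 4.4 N, which is half way in, and the frame is down. I'll hand in.

```bash
python3 -c "
from plant import r
print(r.close_job())"
```

```text
the job is handed in; nothing more can be done
None
```

I lowered the frame by its bar onto its stop and let go, then took the green probe from the grey holder. I handed in at about 19.4 s with the probe held upright and its tip pressed inside the red ring.

Last checks:
- **Frame:** the last depth reading put the frame's top at about 26–27 mm above the bench, against 27 mm when down. It did not move after I released it, and in the last picture it stands clear of the probe.
- **Push:** the spring load was about 4.4 N once I allowed for the probe's weight, and both force and height put the tip 7 mm in, about half way. The force readings scatter by about 0.5 N.
- **Position:** the tip is within about 1 mm of the red ring's centre in the scene camera. The arm hid the spot from the top camera at the end. Before that, the two cameras put the red ring about 4 mm apart, so I went by tip and ring in the same scene picture.
- **Steadiness:** the tool stayed upright to within about 0.1°, and neither its pose nor the grip width changed over the last half second.

While seating the frame, the force briefly reached about 17 N upward at its stop. I eased that off before opening the gripper. I saw no contact with any other item on the bench, but I did not check each one at the end.

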